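# Angle the baking-paper carton past the post into its bay

## Task

Put the long slim carton away in its low wooden bay using pushes alone, keeping it flat on the worktop the whole time; do not pinch, lift or tip it. The mouth is too narrow to go in straight: push the carton's right-hand end in at an angle so that it passes behind the little steel post, then push the left-hand end in too, until the carton lies between the two end cheeks flat against the back rail. Leave the tin, spice jar, small pot, small cup and salt shaker where they stand.

Things in the scene. Friction and masses are not known exactly. Their poses are not given: they have to be found in the camera images.
- carton: long slim plain cardboard carton, 200 mm long (y), 40 wide (x), 40 high (z), 0.15 to 0.3 kg, loose and flat in front of the bay. Origin: centre of its underside. At the start +y is its left-hand end, -y its right-hand end seen from the robot, and x points away from the robot, within 0.3 rad of the bay's x. It slides with ordinary friction and turns when pushed off-centre.
- carton_right_end (a point): centre of the carton's right-hand end face (its -y end), 100 mm from the middle, 20 mm above its underside
- carton_left_end (a point): centre of the carton's left-hand end face (its +y end), 100 mm from the middle, 20 mm above its underside
- bay: low pale wooden bay fixed to the worktop, no floor, open towards the robot: back rail 264 mm long, 12 thick, 50 high; at each end a cheek 12 thick, 30 high, reaching 62 mm towards the robot, inner faces at y = +120 and -120 mm. Origin: middle of the back rail's inner face at worktop height; x points away from the robot into the rail, y left along it. Place and yaw vary.
- post: upright round steel post, 16 mm in diameter, 60 mm high, fixed to the worktop in front of the right-hand part of the bay: its axis is 86 to 90 mm in front of the back rail's inner face and 50 to 70 mm right of the bay's middle, so post to left cheek is under 185 mm clear. Origin: on its axis at worktop height; axes parallel to the bay's.
- tin: small food tin, 58 mm across, 72 mm tall, behind the bay; loose, a bystander. Origin: centre of its underside.
- spice_jar: spice jar with a pale grey lid, 44 mm across, 109 mm tall, behind the bay; loose, a bystander. Origin: centre of its underside.
- small_pot: low round lidded pot, 62 mm across, 35 mm tall, to the right of the bay; loose, a bystander. Origin: centre of its underside.
- small_cup: small striped cup with a handle, 65 mm across (88 with handle), 50 mm tall, to the left of the bay; loose, a bystander. Origin: centre of its underside.
- salt_mill: small salt shaker, grey top, 44 mm across, 90 mm tall, beyond the right of the bay; loose, a bystander. Origin: centre of its underside.

How it is judged:
On the way:
1. one end of the carton has passed behind the post into the bay while the carton is still at an angle (over 8 degrees) to the back rail (((y of carton_right_end in the frame of post below -0 m and x of carton_right_end in the frame of post above 0.008 m and x of carton_right_end in the frame of bay below 0 m and y of carton_right_end in the frame of bay above -0.12 m) or (y of carton_left_end in the frame of post below -0 m and x of carton_left_end in the frame of post above 0.008 m and x of carton_left_end in the frame of bay below 0 m and y of carton_left_end in the frame of bay above -0.12 m)) and angle between the x axis of carton and the x axis of bay, either way round above 0.14 rad), for 0.1 s.
At the end, for the whole second after the job is handed in: The carton lies flat on the worktop and at rest in the bay, between the cheeks, its far side within 12 mm of the back rail at its middle and parallel to the rail within 0.1 rad (x of carton in the frame of bay between -0.032 and -0.012 m and y of carton in the frame of bay between -0.03 and 0.03 m and angle between the x axis of carton and the x axis of bay, either way round below 0.1 rad and angle between carton's own z axis and vertical below 0.08 rad and height (world z) of carton below 0.006 m and linear speed of carton below 0.01 m/s); the robot touches nothing.
It fails at once if the carton was lifted off the worktop (underside over 12 mm up) (height (world z) of carton above 0.012 m).
It fails at once if the carton was tipped (over 0.25 rad) (angle between carton's own z axis and vertical above 0.25 rad).
It fails at once if the tin, spice jar, small pot, small cup or salt shaker was moved (over 25 mm) (distance of any of tin, spice_jar, small_pot, small_cup, salt_mill from where it was at the start of the episode above 0.025 m).
It also fails if it takes over 64 s, if anything falls off the work surface, if the arm or the gripper's body presses on something with over 40 N, if the wrist force passes 120 N, or if a joint passes its speed limit or range.

## Robot

A 6-joint arm with a two-finger parallel gripper is mounted at the origin on a cart in front of the work surface, level with it; the furniture and walls round the work are solid. World frame = base frame: x ahead of the robot, y to its left, z up, the work surface at z = 0. Lengths are in m, angles in rad, forces in N, time in s.
With the tool pointing down it reaches from about 0.35 to 0.775 m from the base axis. Payload 5.5 kg.
Tool frame: the origin (TCP) lies at the centre of the arm's flange, where the gripper is bolted on; the fingertips stand 173 mm ahead of it and the grasp point (between the pads) lies 155 mm ahead of it (ctrl.grasp_offset is the distance from the TCP to the grasp point, in m); z points along the fingers, y is the line along which they close (so a half turn about z gives the same grasp; the last joint's range is limited). The gripper opens to 85 mm and grips with 20 to 120 N. Pads are 22 mm wide; open, the fingers measure 114 mm over their backs; the gripper's body (76 mm by 85 mm) begins 54 mm behind the grasp point. The pads swing forward as they close: fully open they stand 13 mm farther back than shut.
Start: joints at [1.023, 0.313, 0.046, 1.304, 0, 1.431], TCP at [0.228, 0.528, 0.405] pointing down, gripper open.
Joint ranges: [-2.76, 2.76], [-0.86, 1.69], [-1.03, 1.26], [-2.2, 2.34], [-1.47, 1.5], [-3.14, 3.14]. Speed limits (rad/s): [2.57, 2.57, 3.14, 3.14, 3.14, 3.14].

## Interface

Orientations are given as a unit quaternion [x, y, z, w].
In Python, from workcell import ctrl gives the robot as it stands. The module is installed in compiled form; this text tells all that it offers.
- The arm moves only by the shell command python3 -m pendant 'ROWS' [FORCE]. ROWS is a JSON object of lists of equal length, an entry for each row: "hand": the opening, from -1 (shut) to 1 (fully open); "travel": the shift along the tool's x, y, z in mm, a list of three; "yaw": the turn about the tool's z in degrees. A call has 1 to 12 rows; each row is the pose to reach, as a shift and turn from the pose commanded when the call began, along the tool's axes at that moment; what a row does not reach only later rows make up. A row lasts 1/12 s, in which the tool goes at most 41.7 mm and 7.16 degrees, less where a joint would pass 70% of its speed; a pose out of reach is approached as far as the arm can. A call with a gripper value outside its range is refused whole. The fingers move at their own pace and stop on an object; FORCE is the grip in N (left out, the last holds). Time passes only in rows, so rows that repeat a pose let the fingers close. It gives the time, the measured TCP pose, the force, the opening and the grip force at its end, in the units of the state.
- ctrl.sense(): the state, without advancing time (a new reading comes with each control period).
- ctrl.read_camera(name): name is "scene" or "side" or "wrist"; returns a dict with "image" (480x640x3 uint8, red, green, blue), "fx", "fy", "cx", "cy" (pixels), "xyz" and "attitude" of the camera in the world. Camera axes: x right, y up, looking along -z (the intrinsics and any distortion apply to the point x, -y, -z); pixel columns grow to the right and rows downward; lengths in m; the calibration is good to about 2 mm. A picture is of the moment at which its call begins. There is no depth.
- ctrl.hand_in(): hands the job in; it is judged then, once.
Trained networks look in a picture, given as the dict that the camera call returned (one of the last four; its "shot" number tells which), for a name from the list of things; names that differ only in an ending like _2 or _b are one class to them, and where a whole thing is asked for, a point or a joint stands for the part that bears it (a point fixed in the world has none). Each returns a list of dicts, best first, with "score" (0 to 1); they miss things now and then, are a little off and sometimes report something else, mostly with a low value. They report only what shows in the picture. A call takes as long as a camera call.
- ctrl.find_in(picture, target): "xyz" ([x, y, z] in m, in the coordinates of the camera as it stood for that picture, good to about 4 mm: the middle of the surface that is visible of it).
- ctrl.outline_of(picture, target): "region" (480x640 bool, what is visible of it).
The state is a dict: "t": time; "joint_positions": joint angles; "qd": joint speeds; "joint_efforts": joint torques, N m; "tool_pos": TCP position; "tool_rot": TCP orientation; "contact_force": force on the tool from outside, world axes, zero at the start; "ft_torque": the same for the moment, N m; "opening": finger opening in m; "grasp_force": force on a finger pad.
Only numpy, scipy, OpenCV 4.12 (cv2) and the standard library are available. Lean on these libraries where they do the work, as an engineer would, in place of code of your own. Each camera call takes 0.05 s, during which the arm holds its last target. There are 200 camera calls.

## Working session

There is one attempt and no reset: what is moved stays moved. The work goes in short steps, Python scripts to look and compute and a shell command to move; the robot and the scene stay as the last step left them, time stands still between calls to the robot, and variables do not carry over. Pictures are saved under pics/ and viewed, at most 10 in all, crops included, and the job is handed in when it is done.

```bash
mkdir -p pics
cat > h.py <<'E'
import numpy as np,cv2
from scipy.spatial.transform import Rotation as R
from workcell import ctrl
def cam(n): return ctrl.read_camera(n)
def w(p,x): return R.from_quat(p["attitude"]).apply(x)+np.array(p["xyz"])
def ray(p,u,v,z):
    k=p.get("distortion")
    d=np.array([(u-p["cx"])/p["fx"],-(v-p["cy"])/p["fy"],-1.])
    d=R.from_quat(p["attitude"]).apply(d);o=np.array(p["xyz"]);return o+d*(z-o[2])/d[2]
def proj(p,X):
    c=R.from_quat(p["attitude"]).inv().apply(np.array(X)-np.array(p["xyz"]))
    return p["cx"]-p["fx"]*c[0]/c[2],p["cy"]+p["fy"]*c[1]/c[2]
def save(p,n): cv2.imwrite("pics/"+n+".png",p["image"][:,:,::-1])
E
python3 - <<'E'
from h import *
s=ctrl.sense();print(s["t"],np.round(s["tool_pos"],3),np.round(s["tool_rot"],3),s["opening"])
for n in["scene","side"]:
    p=cam(n);save(p,n+"0");print(n,{k:v for k,v in p.items() if k!="image"})
    for t in["carton","carton_right_end","carton_left_end","bay","post","tin","spice_jar","small_pot","small_cup","salt_mill"]:
        f=ctrl.find_in(p,t)
        for q in f[:2]: print(t,round(q["score"],2),np.round(w(p,q["xyz"]),3))
E
```

```text
0.0 [0.228 0.528 0.404] [ 0.203  0.979 -0.001 -0.   ] 0.08559934842367917
scene {'fx': 522.7608896432386, 'fy': 522.7608896432386, 'cx': 321.5172546785454, 'cy': 243.96409179340546, 'xyz': array([-0.00775936, -0.40031879,  0.45806226]), 'attitude': array([ 0.49147252, -0.21405053, -0.33291877,  0.77575912]), 'shot': 1}
carton 0.8 [0.442 0.206 0.035]
carton_right_end 0.61 [0.45  0.202 0.037]
carton_left_end 0.58 [0.448 0.204 0.036]
bay 0.86 [0.638 0.142 0.027]
post 0.9 [0.558 0.071 0.032]
tin 0.8 [0.706 0.104 0.057]
spice_jar 0.91 [0.693 0.198 0.073]
small_pot 0.67 [ 0.672 -0.037  0.031]
small_cup 0.76 [0.556 0.361 0.036]
salt_mill 0.84 [0.731 0.03  0.045]
side {'fx': 537.6305063225865, 'fy': 537.6305063225865, 'cx': 324.59344684123096, 'cy': 239.7328262395509, 'xyz': array([ 0.45661113, -0.45497068,  0.56613937]), 'attitude': array([ 0.43385087, -0.05993212, -0.10783827,  0.89249788]), 'shot': 2}
carton 0.96 [0.459 0.189 0.04 ]
carton_right_end 0.62 [0.46  0.191 0.041]
carton_right_end 0.38 [0.565 0.367 0.033]
carton_left_end 0.68 [0.458 0.191 0.036]
bay 0.72 [0.641 0.12  0.027]
post 0.8 [0.562 0.071 0.036]
tin 0.73 [0.716 0.094 0.053]
tin 0.49 [0.566 0.365 0.034]
spice_jar 0.69 [0.702 0.197 0.071]
small_pot 0.94 [ 0.686 -0.039  0.032]
small_cup 0.9 [0.569 0.368 0.035]
salt_mill 0.67 [0.736 0.023 0.047]
salt_mill 0.3 [0.461 0.19  0.04 ]
```

View pics/scene0.png

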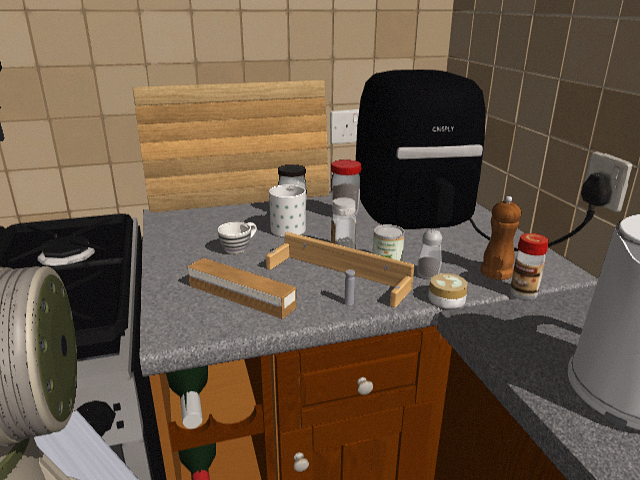

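View pics/side0.png

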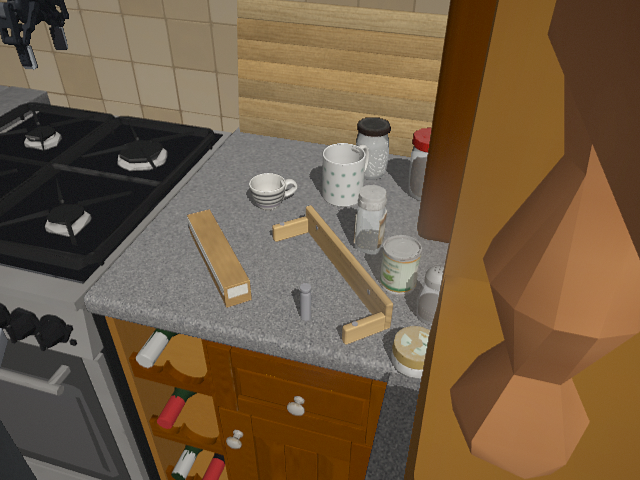

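Scene view: carton spans about (190,270)–(295,305), the bay rail (285,240)–(412,275) and the post is at (350,288). Side view: carton spans (190,213)–(249,295), the rail (306,208)–(390,320) and the post is at (305,300). Next I fit box models to the network outlines.

```bash
cat >> h.py <<'E'
from scipy.optimize import minimize
CART=[(-.02,.02,-.1,.1,0,.04)]
BAY=[(0,.012,-.132,.132,0,.05),(-.062,0,.12,.132,0,.03),(-.062,0,-.132,-.12,0,.03)]
def mask(p,boxes,q,S=4):
    m=np.zeros((480*S,640*S),np.uint8);c,s=np.cos(q[2]),np.sin(q[2])
    for a,b,d,e,f,g in boxes:
        P=[proj(p,(q[0]+c*x-s*y,q[1]+s*x+c*y,z)) for x in(a,b) for y in(d,e) for z in(f,g)]
        cv2.fillPoly(m,[cv2.convexHull(np.int32(np.round((np.array(P)+.5)*S)))],1)
    return cv2.resize(m.astype(np.float32),(640,480),interpolation=cv2.INTER_AREA)
def fit(ps,boxes,t,q0):
    rs=[]
    for p in ps:
        o=ctrl.outline_of(p,t)
        o=[r for r in o if r["score"]>.3]
        if o: rs.append((p,max(o,key=lambda r:r["score"])["region"].astype(np.float32)))
    def cost(q):
        return np.mean([1-np.minimum(m,r).sum()/np.maximum(m,r).sum() for m,r in((mask(p,boxes,q),r) for p,r in rs)])
    q0=np.array(q0,float);sm=q0+np.vstack([np.zeros(3),np.diag([.02,.02,.15])])
    z=minimize(cost,q0,method="Nelder-Mead",options=dict(initial_simplex=sm,xatol=2e-4,fatol=1e-4,maxiter=200))
    return z.x,z.fun,len(rs)
def inbay(b,X):
    c,s=np.cos(b[2]),np.sin(b[2]);d=np.array(X)[:2]-b[:2];return np.array([c*d[0]+s*d[1],-s*d[0]+c*d[1]])
E
python3 - <<'E'
from h import *
ps=[cam("scene"),cam("side")]
b,e,n=fit(ps,BAY,"bay",[.64,.13,.2]);print("bay",b.round(4),e,n)
c,e,n=fit(ps,CART,"carton",[.45,.2,.2]);print("cart",c.round(4),e,n)
for p in ps:
    r=ctrl.outline_of(p,"post")[0]["region"];v,u=np.nonzero(r);k=v<np.percentile(v,20)
    top=(np.mean(u[k]),v.min()+2.5); P=ray(p,*top,.06)
    print("post top",P.round(4),"bot",ray(p,u[v>np.percentile(v,85)].mean(),v.max()-1,0).round(4))
print("carton in bay",inbay(b,c),c[2]-b[2]);print("post in bay",inbay(b,P))
for p in ps:
    for bx,q in((BAY,b),(CART,c)):
        print(fit([p],bx,"bay" if bx is BAY else "carton",q)[0].round(4))
E
```

```text
bay [0.642  0.1549 0.2065] 0.09347951412200928 2
cart [0.4569 0.2247 0.2072] 0.03487098217010498 1
post top [0.5647 0.0761 0.06  ] bot [0.5664 0.0762 0.    ]
post top [0.5701 0.0774 0.06  ] bot [0.5687 0.0716 0.    ]
carton in bay [-0.16693751  0.1062853 ] 0.0007921967021478904
post in bay [-0.08629851 -0.06117333]
[0.6409 0.1552 0.2197]
[0.4569 0.2247 0.2072]
[0.6423 0.1548 0.198 ]
[0.4569 0.2247 0.2072]
  return _methods._mean(a, axis=axis, dtype=dtype,
  ret = ret.dtype.type(ret / rcount)
```

```bash
cat >> h.py <<'E'
BAYP=np.array([.642,.1549,.2065])
def toworld(b,x,y):
    c,s=np.cos(b[2]),np.sin(b[2]);return np.array([b[0]+c*x-s*y,b[1]+s*x+c*y])
def shift(x,y,z):
    s=ctrl.sense();Rm=R.from_quat(s["tool_rot"]);d=Rm.inv().apply(np.array([x,y,z])-s["tool_pos"])*1000
    a=Rm.as_matrix()
    print("to",np.round([x,y,z],3),"travel",d.round(1),"toolx deg",round(np.degrees(np.arctan2(a[1,0],a[0,0])),1),"t",round(s["t"],2))
E
python3 - <<'E'
from h import *
shift(.4206,.1404,.30)
shift(.4206,.1404,.184)
E
```

```text
to [0.421 0.14  0.3  ] travel [-330.4 -279.3  104.7] toolx deg 156.6 t 1.7
to [0.421 0.14  0.184] travel [-330.4 -279.4  220.7] toolx deg 156.6 t 1.7
```

```bash
python3 -m pendant '{"hand":[-1,-1,-1,-1,-1,-1,-1,-1,-1,-1,-1,-1],"travel":[[-27,-23,9],[-55,-46,17],[-82,-70,26],[-110,-93,35],[-137,-116,43],[-165,-140,52],[-193,-163,61],[-220,-186,70],[-248,-210,79],[-275,-233,87],[-303,-256,96],[-330,-279,105]],"yaw":[2,4,6,8,10,12,15,17,19,21,23,25]}'
python3 - <<'E'
from h import *
s=ctrl.sense();print(s["opening"])
shift(.4206,.1404,.184)
d=np.radians(27)
shift(.4206+.076*np.cos(d),.1404+.076*np.sin(d),.184)
E
```

```text
t: 2.7
tool_pos: [0.4209, 0.1392, 0.2997]
tool_rot: [0.41, 0.912, 0.0, 0.001]
contact_force: [0.8, 0.4, 0.2]
opening: -0.0
grasp_force: 0.0
-2.432766838363429e-05
to [0.421 0.14  0.184] travel [  1.2   0.4 115.7] toolx deg 131.5 t 2.7
to [0.488 0.175 0.184] travel [-17.9  74.  115.8] toolx deg 131.5 t 2.7
```

```bash
python3 -m pendant '{"hand":[-1,-1,-1,-1,-1,-1,-1,-1,-1,-1,-1,-1],"travel":[[0,0,35],[0,0,70],[0,0,100],[0,0,115],[0,0,116],[-2,8,116],[-4,14,116],[-5,20,116],[-6,25,116],[-7,30,116],[-8,35,116],[-10,40,116]],"yaw":[0,0,0,0,0,0,0,0,0,0,0,0]}'
python3 -m pendant '{"hand":[-1,-1,-1,-1,-1,-1,-1,-1],"travel":[[-1,5,0],[-2,10,0],[-4,15,0],[-5,20,0],[-6,25,0],[-7,30,0],[-8,34,0],[-8,34,0]],"yaw":[0,0,0,0,0,0,0,0]}'
cat > look.py <<'E'
from h import *
import sys
q0=[float(a) for a in sys.argv[2:5]]
n=sys.argv[1]
ps=[cam("side"),cam("scene")];save(ps[0],"side"+n);save(ps[1],"scene"+n)
for p in ps:
  try:
    c,e,k=fit([p],CART,"carton",q0);print(c.round(4),round(e,3),"in bay",(inbay(BAYP,c)*1000).round(1),"deg",np.degrees(c[2]-BAYP[2]).round(1))
  except Exception as x: print(x)
s=ctrl.sense();print("tool in bay",(inbay(BAYP,s["tool_pos"])*1000).round(1),s["t"])
E
python3 look.py 1 .478 .229 .7
```

```text
t: 3.7
tool_pos: [0.4573, 0.1604, 0.1841]
tool_rot: [0.409, 0.912, 0.0, 0.0]
contact_force: [-1.3, 0.3, 0.5]
opening: -0.0001
grasp_force: 0.7
t: 4.37
tool_pos: [0.4886, 0.1771, 0.1838]
tool_rot: [0.41, 0.912, 0.001, 0.0]
contact_force: [0.7, 0.2, -0.3]
opening: -0.0001
grasp_force: 0.0
[0.4864 0.2446 0.5742] 0.508 in bay [-133.9  119.7] deg 21.1
[0.478 0.229 0.7  ] nan in bay [-145.3  106.2] deg 28.3
tool in bay [-146.7   53. ] 4.5667
  return _methods._mean(a, axis=axis, dtype=dtype,
  ret = ret.dtype.type(ret / rcount)
```

Run:
```python
from h import *
shift(*toworld(BAYP,-.215,.250),.28)
```

```text
to [0.38  0.356 0.28 ] travel [204.9  38.7 -96.3] toolx deg 131.6 t 4.57
```

View pics/side1.png

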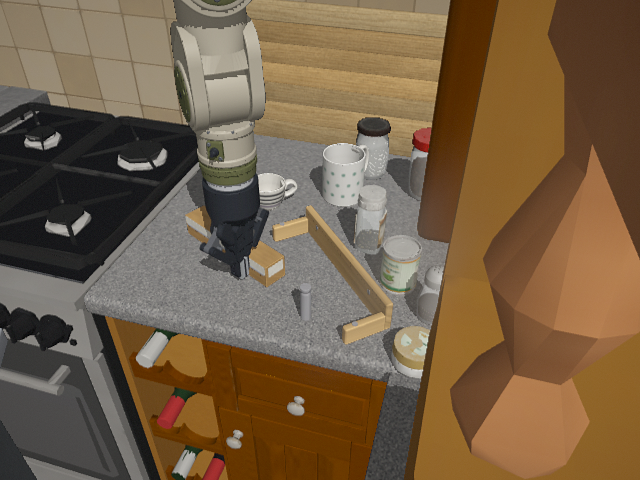

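The carton has turned, with its right end at (265,265) and its left end at (190,225). The gripper covers its middle. I back off, lift, and go to the left end.

```bash
python3 -m pendant '{"hand":[-1,-1,-1,-1,-1,-1,-1,-1,-1,-1,-1,-1],"travel":[[0,-15,0],[0,-20,-30],[0,-20,-65],[10,-20,-96],[45,-10,-96],[80,0,-96],[115,10,-96],[150,20,-96],[180,30,-96],[205,39,-96],[205,39,-96],[205,39,-96]],"yaw":[0,0,0,0,0,0,0,0,0,0,0,0]}'
python3 look.py 2 .478 .229 .7 2>/dev/null
```

```text
t: 5.57
tool_pos: [0.3797, 0.3566, 0.2796]
tool_rot: [0.408, 0.913, -0.0, 0.0]
contact_force: [0.1, -0.5, 0.1]
opening: 0.0002
grasp_force: 0.0
[0.4863 0.2459 0.573 ] 0.035 in bay [-133.7  121. ] deg 21.0
[0.4848 0.2463 0.5822] 0.044 in bay [-135.1  121.7] deg 21.5
tool in bay [-214.5  249.1] 5.7667
```

Run:
```python
from h import *
p=cam("side")
print([np.round(proj(p,(.393+a,.367+b,.01))) for a,b in((0,0),(-.02,.02),(.02,.02),(.02,-.02),(-.02,-.02))])
```

```text
[array([173., 214.]), array([161., 209.]), array([184., 206.]), array([185., 218.]), array([161., 221.])]
```

View pics/side2.png

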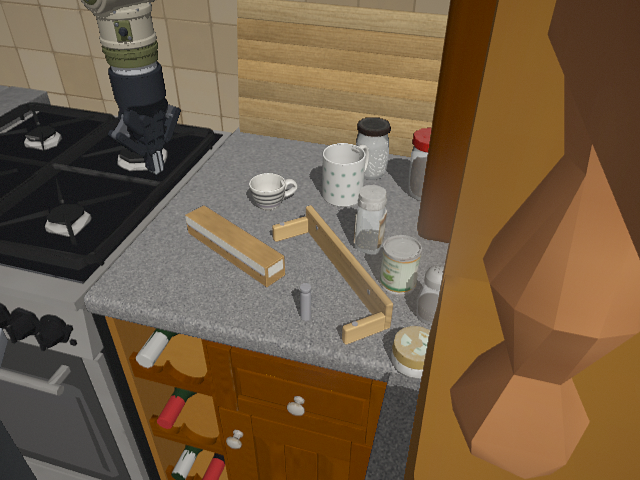

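Carton spans (187,215)–(283,270) at about 21° to the bay, and the worktop is clear at the descent point (173,214). I descend there and push along tool -x.

```bash
python3 -m pendant '{"hand":[-1,-1,-1,-1,-1,-1,-1,-1,-1,-1,-1,-1],"travel":[[-12,15,0],[-14,17,30],[-14,17,65],[-14,17,90],[-14,17,96],[-22,17,96],[-30,17,96],[-36,17,96],[-42,17,96],[-48,17,96],[-54,17,96],[-60,17,96]],"yaw":[0,0,0,0,0,0,0,0,0,0,0,0]}'
python3 look.py 3 .5 .225 .63 2>/dev/null
```

```text
t: 6.82
tool_pos: [0.4338, 0.322, 0.1846]
tool_rot: [0.41, 0.912, 0.001, 0.0]
contact_force: [-2.3, 2.2, 3.0]
opening: -0.0
grasp_force: 1.1
[0.4991 0.2301 0.5813] 0.033 in bay [-124.5  102.9] deg 21.5
[0.4975 0.2309 0.576 ] 0.027 in bay [-125.9  104. ] deg 21.2
tool in bay [-170.   206.2] 7.0167
```

```bash
python3 -m pendant '{"hand":[-1,-1,-1,-1,-1,-1,-1,-1,-1,-1,-1,-1],"travel":[[5,0,0],[5,-6,0],[0,-6,0],[-5,-6,0],[-10,-6,0],[-15,-6,0],[-20,-6,0],[-25,-6,0],[-30,-6,0],[-35,-6,0],[-40,-6,0],[-45,-6,0]],"yaw":[0,0,0,0,0,0,0,0,0,0,0,0]}'
python3 look.py 4 .52 .19 .63 2>/dev/null
```

```text
t: 8.02
tool_pos: [0.4589, 0.2841, 0.1837]
tool_rot: [0.41, 0.912, 0.0, -0.0]
contact_force: [0.0, 1.0, -0.1]
opening: 0.0002
grasp_force: 0.4
[0.5299 0.1972 0.5829] 0.073 in bay [-101.    64.4] deg 21.6
[0.5291 0.1966 0.5765] 0.042 in bay [-102.    63.9] deg 21.2
tool in bay [-152.7  164.3] 8.2167
```

```bash
python3 -m pendant '{"hand":[-1,-1,-1,-1,-1,-1,-1,-1,-1,-1],"travel":[[-5,0,0],[-10,1,0],[-15,2,0],[-20,2,0],[-25,3,0],[-30,3,0],[-35,4,0],[-40,4,0],[-45,5,0],[-50,5,0]],"yaw":[0,0,0,0,0,0,0,0,0,0]}'
python3 look.py 5 .558 .157 .58 2>/dev/null
```

```text
t: 9.05
tool_pos: [0.496, 0.2502, 0.1837]
tool_rot: [0.41, 0.912, 0.0, 0.0]
contact_force: [-0.2, 1.8, -0.0]
opening: -0.0002
grasp_force: 0.7
[0.5666 0.1627 0.5746] 0.07 in bay [-72.2  23.1] deg 21.1
[0.5657 0.162  0.596 ] 0.096 in bay [-73.2  22.6] deg 22.3
tool in bay [-123.6  123.3] 9.25
```

```bash
python3 -m pendant '{"hand":[-1,-1,-1,-1,-1,-1,-1],"travel":[[-5,0,0],[-10,0,0],[-15,0,0],[-19,0,0],[-23,0,0],[-27,0,0],[-27,0,0]],"yaw":[0,0,0,0,0,0,0]}'
python3 look.py 6 .578 .14 .58 2>/dev/null
```

```text
t: 9.83
tool_pos: [0.5141, 0.2297, 0.1837]
tool_rot: [0.41, 0.912, 0.0, 0.0]
contact_force: [-0.3, -0.1, 1.1]
opening: -0.0003
grasp_force: 0.0
[0.578 0.14  0.58 ] nan in bay [-65.7  -1.5] deg 21.4
[0.5844 0.1434 0.5851] 0.094 in bay [-58.8   0.5] deg 21.7
tool in bay [-110.3  100.2] 10.0333
```

Run:
```python
from h import *
shift(*toworld(BAYP,-.136,.042),.184)
```

```text
to [0.5   0.168 0.184] travel [-37.7 -51.2  -0.2] toolx deg 131.6 t 10.03
```

```bash
python3 -m pendant '{"hand":[-1,-1,-1,-1,-1,-1,-1,-1,-1,-1,-1,-1],"travel":[[12,0,0],[15,-5,-30],[15,-20,-60],[0,-45,-65],[-20,-51,-65],[-38,-51,-65],[-38,-51,-65],[-38,-51,-65],[-38,-51,-40],[-38,-51,-10],[-38,-51,0],[-38,-51,0]],"yaw":[0,0,0,6,12,18,24,30,30,30,30,30]}'
python3 look.py 7 .585 .143 .58 2>/dev/null
python3 -c "
from h import *
shift(*toworld(BAYP,-.056,.052),.184)"
```

```text
t: 11.03
tool_pos: [0.4983, 0.1683, 0.1811]
tool_rot: [0.632, 0.775, -0.002, -0.002]
contact_force: [-0.5, -0.1, 1.0]
opening: -0.0002
grasp_force: 0.0
[0.587  0.1415 0.5709] 0.16 in bay [-56.6  -1.9] deg 20.9
[0.585  0.1434 0.5798] 0.276 in bay [-58.1   0.4] deg 21.4
tool in bay [-135.    42.1] 11.2333
to [0.577 0.194 0.184] travel [10.1 79.   1.3] toolx deg 101.7 t 11.23
```

View pics/side7.png

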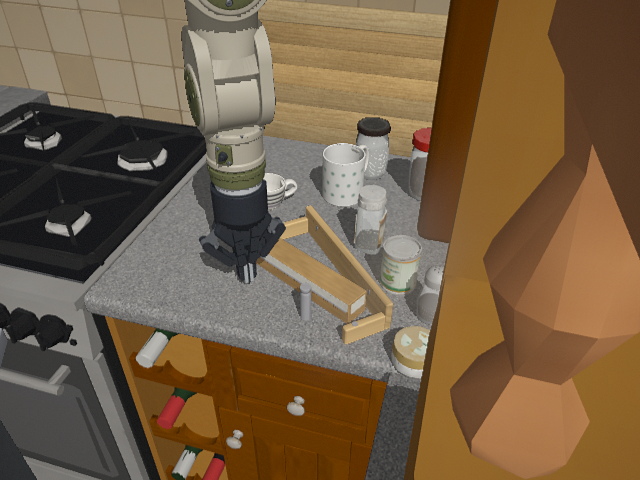

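The carton's right end, at (355,300), is behind the post (305,300), and its left end is just short of the left cheek. Now I push the left half in.

```bash
python3 -m pendant '{"hand":[-1,-1,-1,-1,-1,-1,-1,-1,-1,-1,-1],"travel":[[2,8,0],[4,16,0],[5,21,0],[6,26,0],[7,31,0],[8,36,0],[9,41,0],[10,46,0],[10,51,0],[10,56,0],[10,56,0]],"yaw":[0,0,0,0,0,0,0,0,0,0,0]}'
python3 look.py 8 .60 .143 .4 2>/dev/null
```

```text
t: 12.15
tool_pos: [0.5547, 0.1893, 0.1838]
tool_rot: [0.632, 0.775, 0.001, 0.001]
contact_force: [0.7, -0.2, -0.7]
opening: -0.0002
grasp_force: 0.0
[0.6089 0.1465 0.3327] 0.162 in bay [-34.1  -1.4] deg 7.2
[0.606  0.146  0.3483] 0.25 in bay [-37.   -1.4] deg 8.1
tool in bay [-79.7  51.6] 12.35
```

```bash
python3 -m pendant '{"hand":[-1,-1,-1,-1,-1,-1,-1],"travel":[[0,5,0],[0,10,0],[0,14,0],[0,17,0],[0,20,0],[0,22,0],[0,22,0]],"yaw":[0,0,0,0,0,0,0]}'
python3 look.py 9 .62 .148 .22 2>/dev/null
```

```text
t: 12.93
tool_pos: [0.5755, 0.1936, 0.1837]
tool_rot: [0.632, 0.775, 0.0, 0.0]
contact_force: [0.7, 0.4, 0.4]
opening: 0.0001
grasp_force: 0.0
[0.6218 0.1443 0.2015] 0.174 in bay [-21.9  -6.3] deg -0.3
[0.6193 0.1479 0.204 ] 0.261 in bay [-23.7  -2.2] deg -0.1
tool in bay [-57.6  51.5] 13.1333
```

```bash
python3 -m pendant '{"hand":[-1,-1,-1,-1,-1,-1,-1,-1,-1,-1,-1,-1],"travel":[[0,-10,0],[0,-30,0],[0,-50,0],[0,-60,-30],[0,-70,-65],[20,-80,-100],[60,-80,-110],[100,-80,-120],[140,-80,-120],[180,-80,-120],[180,-80,-120],[180,-80,-120]],"yaw":[0,0,0,0,0,0,0,0,0,0,0,0]}'
python3 look.py 10 .62 .148 .22 2>/dev/null
```

```text
t: 14.13
tool_pos: [0.4594, 0.3556, 0.3037]
tool_rot: [0.63, 0.776, 0.0, 0.0]
contact_force: [-0.1, -0.3, -0.0]
opening: 0.0003
grasp_force: 0.0
[0.6211 0.1483 0.2047] 0.058 in bay [-21.8  -2.1] deg -0.1
[0.6192 0.1473 0.1997] 0.098 in bay [-23.9  -2.7] deg -0.4
tool in bay [-137.   230.6] 14.3333
```

View pics/side10.png

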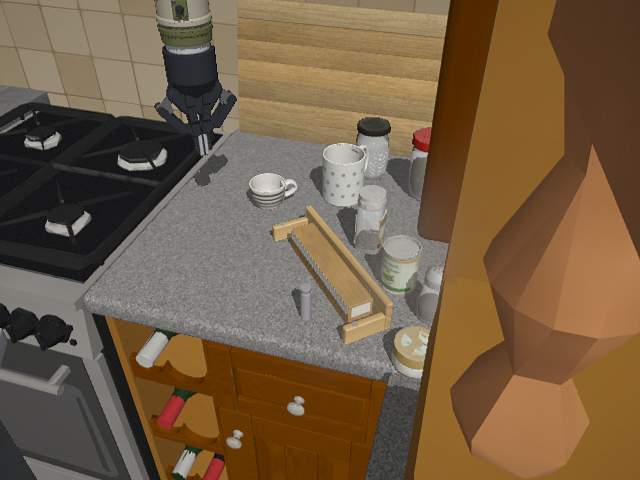

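View pics/scene10.png

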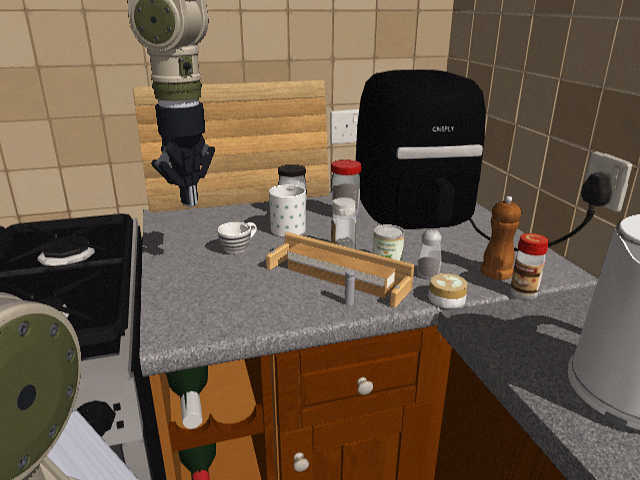

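In both views the carton lies between the cheeks along the rail, from (290,230) to (370,310) in the side view. The bystanders are where they started and the arm is clear.

```bash
python3 -c "
from workcell import ctrl
print(ctrl.hand_in())"
```

```text
the job is handed in; nothing more can be done
None
```

The carton was put away using pushes alone: it lies flat between the cheeks, parallel to the rail (within about 0.5°) and roughly 2–4 mm off it; the bystanders look untouched, and the job was handed in at about 14 s, with no verdict returned.

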